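# Sweep the collet holder clear and hold a probe rod centred in its bore

### The job

Use the red-handled wooden sweeper to sweep the three metal scraps off the top of the brass collet holder into the wooden sweep tray beside it, without touching them with the gripper, and put the sweeper down on the bench, clear of holder and tray. Then take the blue-handled probe rod from its stand, lower it upright through the middle of the holder's bore, never touching the holder or a scrap with it, until its tip shows in the open gap below the brass plate, and finish while still holding it there, centred, still and clear of the base. Leave the dish, the cone and the rouge block alone.

Things in the scene. Friction and masses are not known exactly. Their poses are not given: they have to be found in the camera images.
- holder: Brass bridge fixed to the bench. Origin: centre of its underside, on the bench. Top plate 120 mm (its x) by 130 mm (its y), upper face at z = 70 mm, lower face at z = 52 mm, with a round through bore 24 mm wide at its centre. Below the plate it is open to front and back (along x) between two 12 mm thick legs at the y ends, down to a steel base at z = 8 mm. The y = -65 mm edge overlooks the tray.
- bore (a point): Centre of the bore's mouth, on the upper face of the brass plate (70 mm above the bench).
- tray: Dark wooden open sweep tray fixed at the holder's -y side, axes parallel to the holder's, centre 130 mm from the holder's centre. 180 mm (x) by 120 mm (y), 30 mm high, walls and floor 5 mm thick. Origin: centre of its underside, on the bench.
- scrap_bar: Loose dark steel offcut, 28 x 26 x 18 mm high, lying on the brass plate. Origin: centre of its underside.
- scrap_slug: Loose steel disc, 28 mm in diameter, 18 mm high, lying flat on the brass plate. Origin: centre of its underside.
- scrap_copper: Loose copper offcut, 27 x 27 x 20 mm high, lying on the brass plate. Origin: centre of its underside.
- sweeper: Loose sweeper, 150 g or so, standing on the bench: a pale wooden foot 120 mm (its x) by 30 mm (its y) by 25 mm high, and on it a red upright handle 50 mm (x) by 26 mm (y) from z = 25 to 85 mm. Origin: centre of the foot's underside. It pushes with the long faces of the foot, along its y; grip the handle across its 26 mm.
- stand: Dark wooden block fixed to the bench, 60 x 60 mm, 105 mm high, with a 16 mm hole straight down its middle, in which the rod stands. Origin: centre of its underside.
- rod: Loose probe rod, 110 g or so: a round steel shank 10 mm thick and 90 mm long (z = 0 to 90 mm) below a square blue handle 22 x 22 mm, 50 mm high (z = 90 to 140 mm), faces along its x and y. Origin: the tip of the shank, on its axis; z points up the rod. At the start the handle rests on the stand's top and the shank hangs in the hole.
- rod_tip (a point): The lower tip of the probe rod's shank, on its axis.
- dish: Bystander: cream porcelain dish of steel beads, 100 mm across, 28 mm high. Origin: centre of its underside.
- cone: Bystander: hardwood polishing spindle cone standing on its base, 48 mm across, 88 mm high. Origin: centre of its underside.
- rouge: Bystander: square aluminium rouge block, 55 x 55 x 24 mm. Origin: centre of its underside.
Things that resemble listed ones, but are neither listed nor needed, are in the scene too. There is more than one size of the holder; the job needs the smallest.

How it is judged (in metres and radians):
On the way, in this order (a step that is already met when the one before it is completed fails the run):
1. the sweeper is held up off the bench (height (world z) of sweeper above 0.03 m and contact force between sweeper and the fingers above 1 N), for 0.1 s.
2. all three scraps lie in the tray (x of scrap_bar in the frame of tray between -0.086 and 0.086 m and y of scrap_bar in the frame of tray between -0.056 and 0.056 m and z of each of scrap_bar, scrap_slug, scrap_copper in the frame of tray below 0.05 m and x of scrap_slug in the frame of tray between -0.086 and 0.086 m and y of scrap_slug in the frame of tray between -0.056 and 0.056 m and x of scrap_copper in the frame of tray between -0.086 and 0.086 m and y of scrap_copper in the frame of tray between -0.056 and 0.056 m), for 0.2 s.
3. the sweeper is put down and the rod is held above the brass plate (height (world z) of sweeper below 0.05 m and contact force between sweeper and the fingers below 0.1 N and contact force between sweeper and holder below 0.1 N and contact force between sweeper and tray below 0.1 N and z of rod_tip in the frame of holder above 0.072 m and contact force between rod and the fingers above 1 N), for 0.1 s.
4. the rod is through the bore, upright and centred (horizontal distance between rod_tip and bore below 0.004 m and angle between rod's own z axis and vertical below 0.06 rad and z of rod_tip in the frame of holder between 0.011 and 0.048 m and contact force between rod and the fingers above 1 N and contact force between rod and holder below 0.3 N), for 0.2 s.
At the end, for the whole second after the job is handed in: The still, upright rod (within 0.06 rad) is held by the gripper alone, tip within 4 mm of the bore axis, 4 mm or more below the plate, 3 mm or more above the base, not touching the holder; the scraps are in the tray; the sweeper is low (under 50 mm), released, off holder and tray (all of step 2 and all of step 4 and height (world z) of sweeper below 0.05 m and contact force between sweeper and the fingers below 0.1 N and contact force between sweeper and holder below 0.1 N and contact force between sweeper and tray below 0.1 N and linear speed of each of rod, sweeper below 0.02 m/s); the arm keeps its last pose, push and grip.
It fails at once if the rod touches the collet holder (contact force between rod and holder above 0.3 N).
It fails at once if the gripper, the arm or the rod touches a scrap (contact force between any of scrap_bar, scrap_slug, scrap_copper and the fingers above 0.3 N or contact force between any of scrap_bar, scrap_slug, scrap_copper and the arm above 0.3 N or contact force between any of scrap_bar, scrap_slug, scrap_copper and rod above 0.3 N).
It fails at once if the dish, the cone or the rouge block is moved by more than 20 mm (distance of any of dish, cone, rouge from where it was at the start of the episode above 0.02 m).
It also fails if it takes over 61 s, if anything falls off the work surface, if the arm or the gripper's body presses on something with over 40 N, if the wrist force passes 120 N, or if a joint passes its speed limit or range.

### The arm

A 6-joint arm with a two-finger parallel gripper is mounted at the origin on the work surface. World frame = base frame: x ahead of the robot, y to its left, z up, the work surface at z = 0. Lengths are in m, angles in degrees, forces in N, time in s.
With the tool pointing down it reaches from about 0.35 to 0.875 m from the base axis. Payload 4.2 kg.
Tool frame: the origin (TCP) lies where the fingers leave the gripper's body, on its centre line; the fingertips stand 70 mm ahead of it and the grasp point (between the pads) lies 51 mm ahead of it; z points along the fingers, y is the direction in which the jaws open and shut (so a half turn about z gives the same grasp; the last joint's range is limited). The gripper opens to 87 mm and grips with 3 to 60 N. Pads are 19 mm wide; open, the fingers measure 117 mm over their backs; the gripper's body (75 mm by 190 mm) begins 51 mm behind the grasp point.
Start: joints at [89.874, 22.042, 0.453, 0, -68.411, -14.817], TCP at [0.161, 0.604, 0.292] pointing down, gripper open.
Joint ranges: [-179.83, 179.83], [-69.29, 118.12], [-61.27, 80.66], [-181.25, 117.63], [-171.15, -9.14], [-177.46, 177.46]. Speed limits (degrees/s): [159.86, 159.86, 180, 180, 180, 180].

### API

Orientations are given as a 3x3 rotation matrix whose columns are the frame's x, y, z axes.
In Python, from station import sense, capture, camera_model, finish_job gives the robot as it stands.
- The arm moves only by the shell command python3 -m inch 'ROWS'. ROWS is JSON, a list of rows, each an object with "hand": the closure, from 0 (fully open) to 1 (shut); "slide": the shift along the world's x, y, z in cm, a list of three; "yaw": the turn about the world's z in rad. A call has 1 to 10 rows; each row is the pose to reach, as a shift and turn from the pose commanded when the call began; what a row does not reach only later rows make up. A row lasts 1/8 s, in which the tool goes at most 62.5 mm and 10.7 degrees, less where a joint would pass 70% of its speed; a pose out of reach is approached as far as the arm can. A call with a gripper value outside its range is refused whole. The fingers move at their own pace and stop on an object; the grip force is fixed at half the most. Time passes only in rows, so rows that repeat a pose let the fingers close. It gives the time, the measured TCP pose, the force and the opening at its end, in the units of the state.
- sense(): the state, without advancing time (a new reading comes with each control period).
- capture(name): name is "side" or "top"; returns the picture (480x640x3 uint8, blue, green, red); there is no depth.
- camera_model(name): a dict with "mtx" (3x3 intrinsics, pixels), "k1" (the pictures are not rectified: a ray, as slopes to the right and down, at radius r is drawn at 1 + k1 r^2 times it, then the intrinsics apply), "xyz" and "orientation" of the camera in the world. Camera axes: x right, y up, looking along -z (the intrinsics and any distortion apply to the point x, -y, -z); pixel columns grow to the right and rows downward; lengths in m; the calibration is good to about 2 mm. A picture is of the moment at which its call begins. camera_model takes no time and is no camera call.
- finish_job(): hands the job in, once; it reports no verdict.
The state is a dict: "time_s": time; "joints": joint angles; "joint_velocities": joint speeds; "effort": joint torques, N m; "tcp_pos": TCP position; "ee_rot": TCP orientation; "wrist_force": force on the tool from outside, world axes, zero at the start; "moment": the same for the moment, N m; "gripper_width": opening from 0.0 (shut) to 1.0 (fully open).
Only numpy, scipy, OpenCV 4.12 (cv2) and the standard library are available. Lean on these libraries where they do the work, as an engineer would, in place of code of your own. Each camera call takes 0.05 s, during which the arm holds its last target. There are 200 camera calls.

## Working session

There is one attempt and no reset: what is moved stays moved. The work goes in short steps, Python scripts to look and compute and a shell command to move; the robot and the scene stay as the last step left them, time stands still between calls to the robot, and variables do not carry over. Pictures are saved under pics/ and viewed, about 8 in all and at most 12, crops included, and the job is handed in when it is done.

```bash
mkdir -p pics; cat > h.py <<'E'
import numpy as np, cv2
from station import sense, capture, camera_model
def ray(name,px):
    m=camera_model(name);K=np.array(m["mtx"]);R=np.array(m["orientation"]);c=np.array(m["xyz"])
    px=np.atleast_2d(px).astype(float)
    d=np.c_[px,np.ones(len(px))]@np.linalg.inv(K).T
    u=d[:,:2].copy()
    for _ in range(30): u=d[:,:2]/(1+m["k1"]*(u**2).sum(1,keepdims=True))
    v=np.c_[u[:,0],-u[:,1],-np.ones(len(u))]@R.T
    return c,v
def onz(name,px,z):
    c,v=ray(name,px); return c+v*((z-c[2])/v[:,2])[:,None]
def proj(name,P):
    m=camera_model(name);K=np.array(m["mtx"]);R=np.array(m["orientation"]);c=np.array(m["xyz"])
    q=(np.atleast_2d(P)-c)@R; u=np.c_[q[:,0]/-q[:,2],q[:,1]/q[:,2]]
    u=u*(1+m["k1"]*(u**2).sum(1,keepdims=True))
    return np.c_[u,np.ones(len(u))]@K.T[:,:2]
E
python3 - <<'E'
from h import *
for n in("top","side"):
    cv2.imwrite(f"pics/{n}0.png",capture(n)); m=camera_model(n); print(n,m)
s=sense();print(s["tcp_pos"],s["ee_rot"],s["gripper_width"])
E
```

```text
top {'mtx': array([[438.96318241,   0.        , 323.85100917],
       [  0.        , 438.96318241, 239.85935949],
       [  0.        ,   0.        ,   1.        ]]), 'k1': -0.07793185537972047, 'xyz': array([ 0.34127571, -0.02165165,  0.9689861 ]), 'orientation': array([[-0.01405763,  0.98795454, -0.15410454],
       [-0.99985163, -0.01542341, -0.00767064],
       [-0.00995506,  0.15397385,  0.98802477]])}
side {'mtx': array([[573.43814126,   0.        , 317.27088165],
       [  0.        , 573.43814126, 231.63782503],
       [  0.        ,   0.        ,   1.        ]]), 'k1': -0.16538681508066608, 'xyz': array([ 0.09234961, -0.73716587,  0.8987217 ]), 'orientation': array([[ 0.88173225,  0.34397274, -0.32284824],
       [-0.47129434,  0.61220863, -0.63488758],
       [-0.02073354,  0.71195741,  0.7019165 ]])}
[0.16103057 0.60348335 0.29126473] [[ 9.66143738e-01 -2.58004063e-01 -4.24417582e-04]
 [-2.58004398e-01 -9.66141832e-01 -1.92144842e-03]
 [ 8.56939192e-05  1.96589696e-03 -9.99998064e-01]] 0.9986152116485697
```

View pics/top0.png

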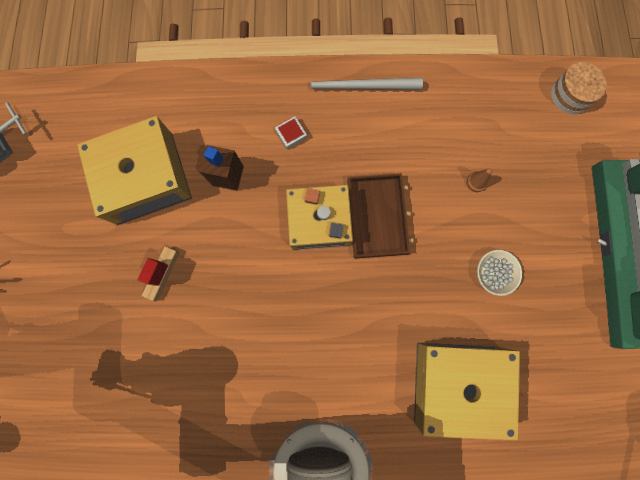

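View pics/side0.png

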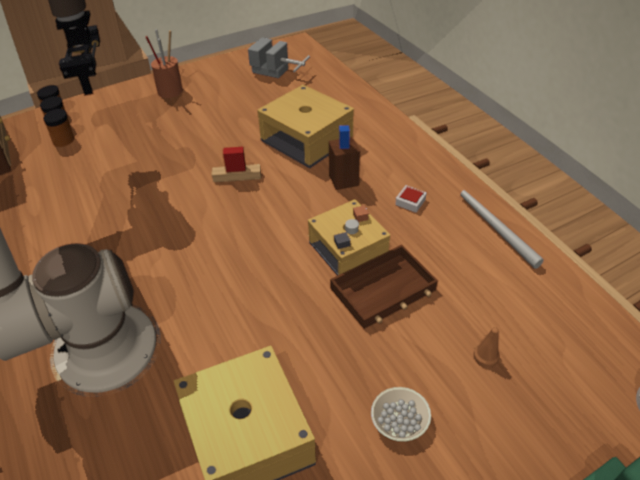

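The top view shows the smallest holder at about (320,217), with the scraps at (312,196), (323,213) and (336,230). The tray is to its right at (380,216), the sweeper is at (155,272), and the rod and stand are at (215,160). The side view matches: holder (348,235), sweeper (236,165), rod (344,137).

```bash
cat > m.py <<'E'
from h import *
def mask(im,lo,hi,box):
    hsv=cv2.cvtColor(im,cv2.COLOR_BGR2HSV); M=cv2.inRange(hsv,lo,hi)
    z=np.zeros_like(M); x0,y0,x1,y1=box; z[y0:y1,x0:x1]=M[y0:y1,x0:x1]; return z
def big(M):
    c=max(cv2.findContours(M,cv2.RETR_EXTERNAL,cv2.CHAIN_APPROX_NONE)[0],key=cv2.contourArea); return c[:,0].astype(float)
def rect(n,c,z):
    P=onz(n,c,z)[:,:2]; r=cv2.minAreaRect((P*1000).astype(np.float32)); return r
E
python3 - <<'E'
from m import *
t=capture("top"); s=capture("side")
for nm,im,yb,rb,bb,wb in(("top",t,(275,170,355,260),(130,240,190,305),(195,140,240,175),(130,240,190,305)),("side",s,(300,190,395,275),(205,140,265,190),(330,118,358,155),(205,140,265,190))):
    hsv=cv2.cvtColor(im,cv2.COLOR_BGR2HSV)
    y=big(mask(im,(20,100,130),(32,255,255),yb)); print(nm,"plate",rect(nm,y,.07),len(y))
    r=big(mask(im,(172,120,60),(180,255,255),rb)|mask(im,(0,190,60),(4,255,255),rb)); print(" red@85",rect(nm,r,.085), r.mean(0))
    rt=big(mask(im,(172,120,150),(180,255,255),rb)|mask(im,(0,190,150),(4,255,255),rb)); print(" redbright@85",rect(nm,rt,.085))
    b=big(mask(im,(100,120,50),(125,255,255),bb)); print(" blue@155",rect(nm,b,.155),b.mean(0))
    x0,y0,x1,y1=bb; print(hsv[y0:y1:3,x0:x1:3,2].tolist() if nm=="top" else "")
a=cv2.resize(t[135:310,130:250],None,fx=3.4,fy=3.4,interpolation=cv2.INTER_CUBIC)
b=cv2.resize(t[170:270,280:360],None,fx=4.7,fy=4.7,interpolation=cv2.INTER_CUBIC)
c=np.zeros((600,790,3),np.uint8); c[:min(600,a.shape[0]),:a.shape[1]]=a[:600]; c[:b.shape[0],412:412+b.shape[1]]=b
cv2.imwrite("pics/crop1.png",c)
E
```

```text
top plate ((534.865478515625, -4.716041564941406), (120.92236328125, 130.31304931640625), 3.4457640647888184) 355
 red@85 ((417.1911315917969, 338.1755676269531), (45.623680114746094, 48.88108444213867), 67.43704223632812) [152.16483516 272.78021978]
 redbright@85 ((420.7397155761719, 349.01824951171875), (22.874879837036133, 47.114410400390625), 67.43704223632812)
 blue@155 ((637.79541015625, 199.10382080078125), (38.523189544677734, 30.10320281982422), 65.01264190673828) [213.06122449 155.83673469]
[[120, 118, 118, 185, 184, 185, 185, 185, 185, 183, 184, 184, 183, 185, 184], [112, 113, 117, 150, 184, 185, 183, 184, 184, 184, 181, 182, 182, 183, 181], [111, 112, 91, 89, 71, 78, 110, 147, 164, 168, 167, 176, 182, 178, 180], [119, 99, 94, 95, 165, 167, 163, 110, 94, 98, 99, 111, 157, 176, 177], [109, 92, 90, 94, 170, 169, 168, 119, 57, 95, 93, 69, 90, 48, 175], [115, 106, 93, 154, 170, 170, 168, 68, 69, 63, 66, 58, 57, 37, 109], [111, 99, 95, 96, 85, 132, 111, 68, 66, 69, 60, 59, 64, 41, 34], [113, 91, 91, 97, 91, 88, 87, 67, 67, 46, 60, 65, 52, 39, 44], [123, 101, 95, 100, 103, 94, 80, 72, 69, 61, 63, 60, 37, 39, 39], [107, 93, 98, 100, 93, 102, 100, 90, 92, 97, 93, 90, 39, 43, 40], [119, 95, 98, 92, 99, 95, 92, 94, 95, 92, 87, 97, 34, 35, 42], [117, 114, 58, 50, 75, 83, 94, 95, 89, 88, 100, 53, 38, 43, 38]]
side plate ((509.1897888183594, 18.51483154296875), (149.81759643554688, 77.42774200439453), 43.08865737915039) 139
 red@85 ((410.611083984375, 310.1640625), (93.19642639160156, 45.329402923583984), 71.15267181396484) [234.11688312 158.81818182]
 redbright@85 ((416.3139953613281, 348.9356994628906), (12.071928977966309, 29.860008239746094), 59.54698944091797)
 blue@155 ((629.644775390625, 173.7083740234375), (81.16600036621094, 18.278892517089844), 60.16899490356445) [344.07017544 136.31578947]
```

View pics/crop1.png

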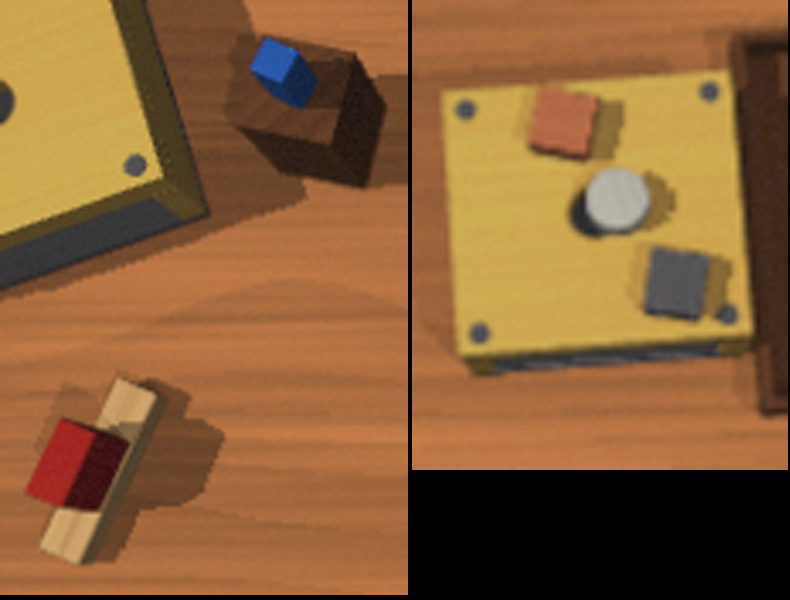

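The crop shows the sweeper's bright handle top at (0.421, 0.349), 23 x 47 mm, with its 26 mm side along 67.4°. The plate measures 121 x 130 mm, centred at (0.535, -0.005) with a yaw of about 3.4°. Both match the given sizes, so I'm going to the sweeper.

```bash
python3 -m inch '[{"hand":0,"slide":[5,-5,0],"yaw":-0.05},{"hand":0,"slide":[9.5,-9.3,0],"yaw":-0.13},{"hand":0,"slide":[13.5,-13.2,0],"yaw":-0.13},{"hand":0,"slide":[18,-17.5,0],"yaw":-0.13},{"hand":0,"slide":[22,-21.5,0],"yaw":-0.13},{"hand":0,"slide":[26,-25.4,-2],"yaw":-0.13},{"hand":0,"slide":[26,-25.4,-5],"yaw":-0.13},{"hand":0,"slide":[26,-25.4,-5],"yaw":-0.13},{"hand":0,"slide":[26,-25.4,-5],"yaw":-0.13}]'
python3 - <<'E'
from m import *
s=capture("side");t=capture("top")
c=np.hstack([cv2.resize(s[60:220,150:310],(400,400)),cv2.resize(t[220:320,110:210],(400,400))])
cv2.imwrite("pics/g1.png",c)
q=sense();print(q["tcp_pos"],np.degrees(np.arctan2(q["ee_rot"][1][1],q["ee_rot"][0][1])))
for n,im,b in(("top",t,(195,140,240,175)),("side",s,(330,118,358,155))):
  for lo in(120,140):
    r=big(mask(im,(100,120,lo),(125,255,255),b)); print(n,lo,rect(n,r,.155),r.min(0),r.max(0))
E
```

```text
time_s: 1.32
tcp_pos: [0.4213, 0.3506, 0.2432]
ee_rot: [[0.925, -0.38, 0.001], [-0.38, -0.925, 0.001], [0.001, -0.001, -1.0]]
wrist_force: [-0.7, -0.5, 0.8]
gripper_width: 1.003
[0.42116021 0.35100174 0.24369074] -112.30585505257585
top 120 ((645.2106323242188, 205.20643615722656), (21.149696350097656, 21.307476043701172), 65.18821716308594) [204. 146.] [217. 159.]
top 140 ((645.3530883789062, 205.6041259765625), (20.125505447387695, 20.196720123291016), 65.53025817871094) [204. 147.] [216. 158.]
side 120 ((644.8331909179688, 200.19517517089844), (20.100021362304688, 18.279245376586914), 60.17156982421875) [340. 126.] [348. 131.]
side 140 ((645.7731323242188, 201.93658447265625), (16.063629150390625, 18.211301803588867), 60.40925598144531) [340. 126.] [348. 130.]
```

View pics/g1.png

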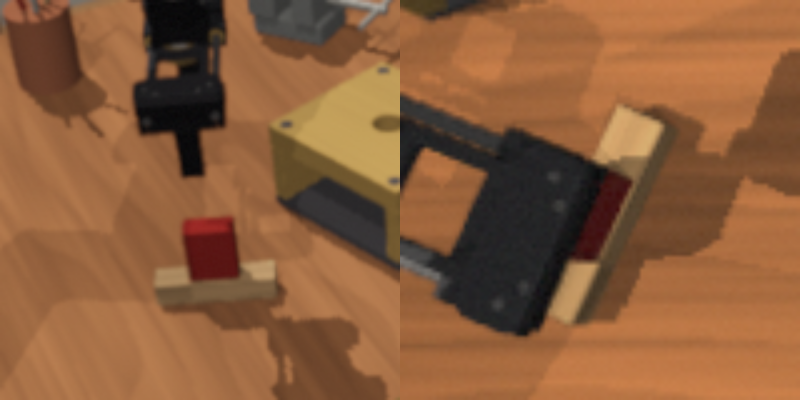

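The fingers are centred above the handle. The rod's top is at (0.645, 0.203) in both views. Next I descend, grip and lift.

```bash
python3 -m inch '[{"hand":0,"slide":[0,0,-6],"yaw":0},{"hand":0,"slide":[0,0,-10],"yaw":0},{"hand":0,"slide":[0,0,-12.5],"yaw":0},{"hand":0,"slide":[0,0,-12.5],"yaw":0},{"hand":1,"slide":[0,0,-12.5],"yaw":0},{"hand":1,"slide":[0,0,-12.5],"yaw":0},{"hand":1,"slide":[0,0,-12.5],"yaw":0},{"hand":1,"slide":[0,0,-12.5],"yaw":0},{"hand":1,"slide":[0,0,-12.5],"yaw":0},{"hand":1,"slide":[0,0,-12.5],"yaw":0}]'
python3 -m inch '[{"hand":1,"slide":[0,0,-0],"yaw":0},{"hand":1,"slide":[0,0,4],"yaw":0},{"hand":1,"slide":[0,0,9],"yaw":0},{"hand":1,"slide":[0,0,14],"yaw":0.1},{"hand":1,"slide":[0,0,14],"yaw":0.25},{"hand":1,"slide":[0,0,14],"yaw":0.4},{"hand":1,"slide":[0,0,14],"yaw":0.45},{"hand":1,"slide":[0,0,14],"yaw":0.45},{"hand":1,"slide":[0,0,14],"yaw":0.45}]'
python3 - <<'E'
from m import *
s=capture("side");t=capture("top")
cv2.imwrite("pics/g2.png",np.hstack([cv2.resize(s[60:220,150:310],(400,400)),cv2.resize(t[200:320,100:220],(400,400))]))
q=sense();print(q["tcp_pos"],np.degrees(np.arctan2(q["ee_rot"][1][1],q["ee_rot"][0][1])),q["gripper_width"],q["wrist_force"])
E
```

```text
time_s: 2.68
tcp_pos: [0.4212, 0.3498, 0.1173]
ee_rot: [[0.925, -0.381, 0.0], [-0.381, -0.925, -0.0], [0.0, 0.0, -1.0]]
wrist_force: [0.3, 0.9, 0.1]
gripper_width: 0.399
time_s: 3.8
tcp_pos: [0.421, 0.3497, 0.2568]
ee_rot: [[0.998, 0.058, -0.001], [0.058, -0.998, -0.001], [-0.001, 0.001, -1.0]]
wrist_force: [0.3, 0.5, -2.4]
gripper_width: 0.298
[0.42105345 0.34978645 0.25699311] -86.63525366475511 0.2998317864015283 [-0.5690853   0.02745023 -2.20963266]
```

View pics/g2.png

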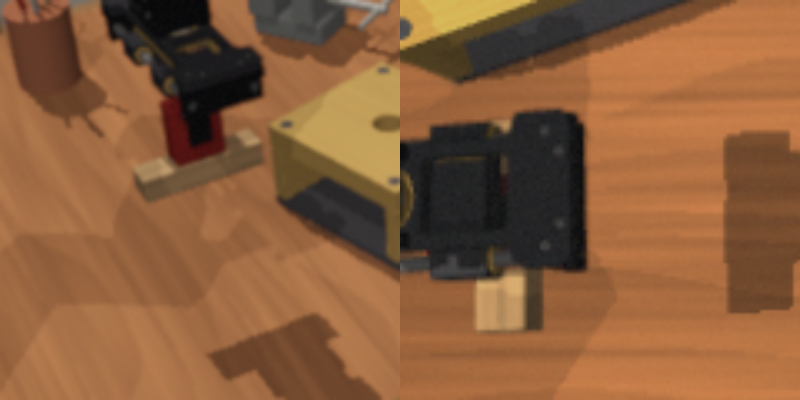

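The sweeper is held with a 26 mm opening and the jaw axis at 93.4°, parallel to the holder's y. I'll carry it over the plate's +y edge and lower it to about 4 mm above the plate.

```bash
python3 -m inch '[{"hand":1,"slide":[0,-4,0],"yaw":0},{"hand":1,"slide":[1,-9,0],"yaw":0},{"hand":1,"slide":[3,-14,0],"yaw":0},{"hand":1,"slide":[5.5,-19,0],"yaw":0},{"hand":1,"slide":[8,-24,0],"yaw":0},{"hand":1,"slide":[10,-28,0],"yaw":0},{"hand":1,"slide":[11,-29.7,0],"yaw":0},{"hand":1,"slide":[11,-29.7,-2],"yaw":0},{"hand":1,"slide":[11,-29.7,-4],"yaw":0},{"hand":1,"slide":[11,-29.7,-4],"yaw":0}]'
python3 - <<'E'
from m import *
s=capture("side");t=capture("top")
cv2.imwrite("pics/g3.png",np.hstack([cv2.resize(s[130:290,280:440],(400,400)),cv2.resize(t[150:270,270:390],(400,400))]))
q=sense();print(q["tcp_pos"],q["wrist_force"])
E
```

```text
time_s: 5.15
tcp_pos: [0.5302, 0.0524, 0.2158]
ee_rot: [[0.998, 0.058, -0.004], [0.058, -0.998, -0.001], [-0.004, 0.001, -1.0]]
wrist_force: [0.6, 0.2, -1.5]
gripper_width: 0.296
[0.53156816 0.05296943 0.21782538] [-0.10119856 -0.23944536 -2.30944743]
```

View pics/g3.png

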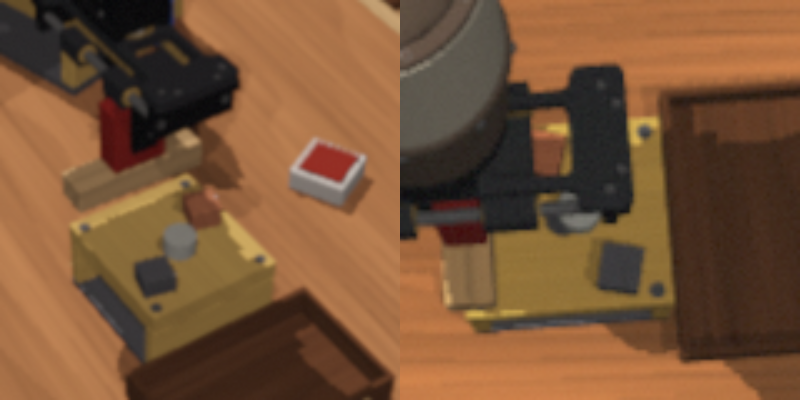

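```bash
python3 - <<'E'
from m import *
print("foot -x end top corners", onz("top",[[404,241],[417,241.5]],.126)[:,:2], "bottom", onz("top",[[404,241],[417,241.5]],.101)[:,:2])
for n,im,b in(("side",capture("side"),(335,195,375,222)),):
  c=big(mask(im,(3,120,100),(12,190,255),b)); print(n,c.min(0),c.max(0),onz(n,[[c[:,0].max(),c[:,1].mean()],[c[:,0].mean(),c[:,1].min()],[c[:,0].min(),c[:,1].mean()],[c[:,0].mean(),c[:,1].max()]],.08)[:,:2])
  # foot ends in side view
  print(onz(n,[[280+200/2.5,130+140/2.5],[280+64/2.5,130+185/2.5]],.126)[:,:2])
E
```

```text
foot -x end top corners [[ 0.46808109 -0.17090558]
 [ 0.46669996 -0.19624809]] bottom [[ 0.47184169 -0.17533193]
 [ 0.4704196  -0.20142601]]
side [355. 203.] [374. 221.] [[ 0.60149078 -0.002157  ]
 [ 0.59958329  0.03009191]
 [ 0.56659087  0.01745678]
 [ 0.57027835 -0.01759853]]
[[0.58955287 0.03774193]
 [0.4646939  0.04347684]]
```

The foot spans x from about 0.466 to 0.590, so I shift it 6 mm in +x to cover the copper scrap safely. Then I lower it and sweep.

```bash
python3 -m inch '[{"hand":1,"slide":[0.6,0.3,-1],"yaw":0},{"hand":1,"slide":[0.6,0.3,-2],"yaw":0},{"hand":1,"slide":[0.6,0.3,-2.6],"yaw":0},{"hand":1,"slide":[0.6,0.3,-2.6],"yaw":0},{"hand":1,"slide":[0.6,0,-2.6],"yaw":0},{"hand":1,"slide":[0.65,-0.7,-2.6],"yaw":0},{"hand":1,"slide":[0.7,-1.5,-2.6],"yaw":0},{"hand":1,"slide":[0.75,-2.3,-2.6],"yaw":0},{"hand":1,"slide":[0.8,-3.1,-2.6],"yaw":0}]'
python3 -m inch '[{"hand":1,"slide":[0.05,-0.8,0],"yaw":0},{"hand":1,"slide":[0.1,-1.6,0],"yaw":0},{"hand":1,"slide":[0.15,-2.4,0],"yaw":0},{"hand":1,"slide":[0.2,-3.2,0],"yaw":0}]'
python3 - <<'E'
from m import *
s=capture("side");t=capture("top")
cv2.imwrite("pics/g4.png",np.hstack([cv2.resize(s[150:350,280:480],(400,400)),cv2.resize(t[150:270,290:410],(400,400))]))
q=sense();print(q["tcp_pos"],q["wrist_force"])
E
```

```text
time_s: 6.42
tcp_pos: [0.5392, 0.0213, 0.1914]
ee_rot: [[0.998, 0.059, 0.0], [0.059, -0.998, 0.0], [0.0, -0.0, -1.0]]
wrist_force: [0.0, 1.4, -2.6]
gripper_width: 0.297
time_s: 6.92
tcp_pos: [0.5412, -0.0105, 0.1913]
ee_rot: [[0.998, 0.059, 0.0], [0.059, -0.998, 0.0], [0.0, -0.0, -1.0]]
wrist_force: [-0.6, 2.8, -1.0]
gripper_width: 0.299
[ 0.54099189 -0.01108689  0.19113915] [-0.01392158  0.0220371  -2.73550907]
```

View pics/g4.png

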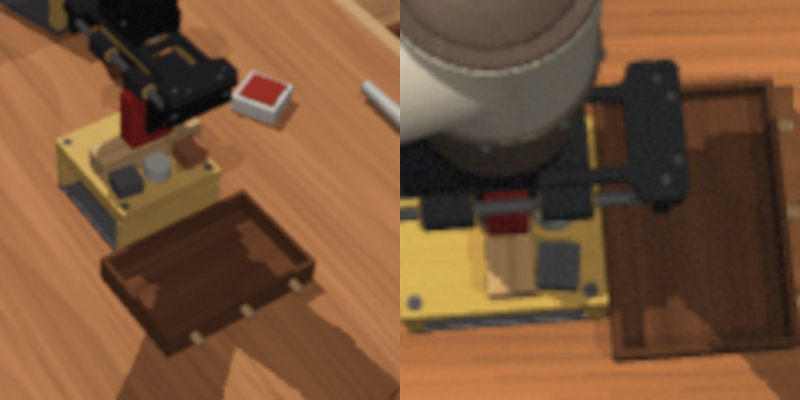

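All three scraps sit ahead of the foot, so I finish the sweep.

```bash
python3 -m inch '[{"hand":1,"slide":[0.05,-0.8,0],"yaw":0},{"hand":1,"slide":[0.1,-1.6,0],"yaw":0},{"hand":1,"slide":[0.15,-2.5,0],"yaw":0},{"hand":1,"slide":[0.2,-3.5,0],"yaw":0},{"hand":1,"slide":[0.25,-4.5,0],"yaw":0},{"hand":1,"slide":[0.3,-5.5,0],"yaw":0},{"hand":1,"slide":[0.35,-6.2,0],"yaw":0},{"hand":1,"slide":[0.35,-6.2,0],"yaw":0},{"hand":1,"slide":[0.35,-6.2,0],"yaw":0}]'
python3 -m inch '[{"hand":1,"slide":[0,0,3],"yaw":0},{"hand":1,"slide":[0,0,6],"yaw":0},{"hand":1,"slide":[-1,5,7],"yaw":0},{"hand":1,"slide":[-3,10,7],"yaw":0},{"hand":1,"slide":[-6,15,7],"yaw":0},{"hand":1,"slide":[-9,20,7],"yaw":0},{"hand":1,"slide":[-12,25,7],"yaw":0},{"hand":1,"slide":[-13,29,7],"yaw":0},{"hand":1,"slide":[-13,30,7],"yaw":0},{"hand":1,"slide":[-13,30,7],"yaw":0}]'
python3 - <<'E'
from m import *
s=capture("side");t=capture("top")
cv2.imwrite("pics/g5.png",np.hstack([cv2.resize(s[150:350,280:480],(400,400)),cv2.resize(t[150:270,290:410],(400,400))]))
q=sense();print(q["tcp_pos"],q["wrist_force"],q["gripper_width"])
y=big(mask(t,(20,100,130),(32,255,255),(275,170,355,260))); print(rect("top",y,.07))
hsv=cv2.cvtColor(t,cv2.COLOR_BGR2HSV); M=np.zeros((480,640),np.uint8); M[200:232,305:335]=(hsv[200:232,305:335,2]<90)*255
b=big(M); print("bore",cv2.minEnclosingCircle(b.astype(np.float32)),onz("top",b,.07).mean(0), rect("top",b,.07))
np.save("t.npy",t)
E
```

```text
time_s: 8.15
tcp_pos: [0.5446, -0.0721, 0.1912]
ee_rot: [[0.998, 0.059, -0.0], [0.059, -0.998, -0.0], [-0.0, 0.0, -1.0]]
wrist_force: [-0.1, 0.1, -1.1]
gripper_width: 0.298
time_s: 9.4
tcp_pos: [0.4145, 0.2283, 0.2612]
ee_rot: [[0.998, 0.06, -0.0], [0.06, -0.998, -0.0], [-0.0, 0.0, -1.0]]
wrist_force: [-1.0, -0.6, -0.7]
gripper_width: 0.299
[0.41467164 0.22704964 0.26103268] [-0.3367066   0.15069838 -1.58413496] 0.2989260334373498
((539.4462890625, -4.588569641113281), (111.48577117919922, 130.5809783935547), 3.39239764213562)
bore ((318.5, 215.3000030517578), 4.81050443649292) [ 0.53414071 -0.00421578  0.07      ] ((534.3110961914062, -4.216358184814453), (18.855295181274414, 17.098846435546875), 89.07266998291016)
```

View pics/g5.png

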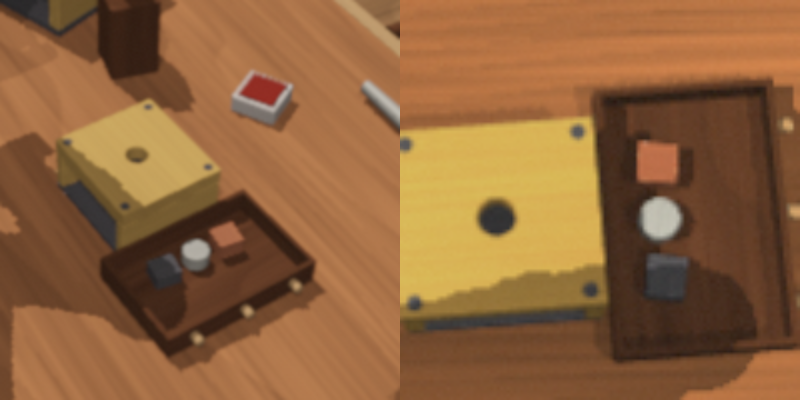

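All three scraps are in the tray and the bore is clear at (0.534, -0.004). Next I put the sweeper down here on open bench and check the big holder's height near the stand.

```bash
python3 -m inch '[{"hand":1,"slide":[0,0,-5],"yaw":0},{"hand":1,"slide":[0,0,-10],"yaw":0},{"hand":1,"slide":[0,0,-13],"yaw":0},{"hand":1,"slide":[0,0,-14.2],"yaw":0},{"hand":1,"slide":[0,0,-14.4],"yaw":0},{"hand":1,"slide":[0,0,-14.4],"yaw":0},{"hand":0,"slide":[0,0,-14.4],"yaw":0},{"hand":0,"slide":[0,0,-14.4],"yaw":0},{"hand":0,"slide":[0,0,-14.4],"yaw":0},{"hand":0,"slide":[0,0,-14.4],"yaw":0}]'
python3 -m inch '[{"hand":0,"slide":[0,0,0],"yaw":0},{"hand":0,"slide":[0,0,4],"yaw":0},{"hand":0,"slide":[0,0,9],"yaw":0},{"hand":0,"slide":[0,0,14],"yaw":0},{"hand":0,"slide":[0,0,14],"yaw":0}]'
python3 - <<'E'
from m import *
def tri(a,b):
    (c1,v1),(c2,v2)=ray("top",a),ray("side",b); v1=v1[0];v2=v2[0]
    s=np.linalg.lstsq(np.c_[v1,-v2],c2-c1,rcond=None)[0]; p,q=c1+v1*s[0],c2+v2*s[1]; return (p+q)/2,np.linalg.norm(p-q)
print("bigbore",tri([126,165],[305,109]))
z=tri([126,165],[305,109])[0][2]
print("corners",onz("top",[[155,119],[188,188],[98,215],[79,146]],z)[:,:2])
s=capture("side");hsv=cv2.cvtColor(s,cv2.COLOR_BGR2HSV)
M=np.zeros((480,640),np.uint8); M[218:236,335:362]=(hsv[218:236,335:362,2]<120)*255
b=big(M); print("bore side",onz("side",b,.07).mean(0),rect("side",b,.07))
M=np.zeros((480,640),np.uint8); print("bore tri",tri([318.5,215.3],b.mean(0)))
q=sense();print(q["tcp_pos"],q["wrist_force"],q["gripper_width"])
E
```

```text
time_s: 10.75
tcp_pos: [0.4147, 0.228, 0.1175]
ee_rot: [[0.998, 0.059, 0.0], [0.059, -0.998, 0.0], [0.0, -0.0, -1.0]]
wrist_force: [-0.2, -0.5, 0.2]
gripper_width: 0.664
time_s: 11.38
tcp_pos: [0.4161, 0.2292, 0.2615]
ee_rot: [[0.998, 0.06, 0.007], [0.06, -0.998, 0.007], [0.008, -0.006, -1.0]]
wrist_force: [-0.5, -0.4, -0.0]
gripper_width: 0.995
bigbore (array([0.64559948, 0.40213823, 0.09525137]), np.float64(0.0017584203735368645))
corners [[0.74671992 0.34516164]
 [0.59098076 0.26579292]
 [0.53748474 0.45626225]
 [0.69123534 0.5117339 ]]
bore side [ 0.5335739  -0.00933569  0.07      ] ((534.0951538085938, -9.291536331176758), (11.868075370788574, 16.62187957763672), 60.66046905517578)
bore tri (array([ 0.535633  , -0.00438669,  0.06452044]), np.float64(0.001672957782875437))
[0.41493378 0.22828429 0.25887996] [-0.70640876 -0.6488469  -0.73094338] 0.9967083729773043
```

The big holder's top is at 0.095 m, well below the fingers at rod-grasp height. I move above the rod.

```bash
python3 -m inch '[{"hand":0,"slide":[4,-0.5,0],"yaw":-0.1},{"hand":0,"slide":[9,-1,0],"yaw":-0.25},{"hand":0,"slide":[14,-1.5,0],"yaw":-0.4},{"hand":0,"slide":[19,-2,0],"yaw":-0.49},{"hand":0,"slide":[22,-2.4,0],"yaw":-0.49},{"hand":0,"slide":[23,-2.5,0],"yaw":-0.49},{"hand":0,"slide":[23,-2.5,0],"yaw":-0.49},{"hand":0,"slide":[23,-2.5,0],"yaw":-0.49},{"hand":0,"slide":[23,-2.5,0],"yaw":-0.49}]'
python3 - <<'E'
from m import *
s=capture("side");t=capture("top")
cv2.imwrite("pics/g6.png",np.hstack([cv2.resize(s[60:220,240:400],(400,400)),cv2.resize(t[170:290,130:250],(400,400))]))
q=sense();print(q["tcp_pos"],np.degrees(np.arctan2(q["ee_rot"][1][1],q["ee_rot"][0][1])))
b=big(mask(s,(100,120,140),(125,255,255),(330,118,358,155)));print(rect("side",b,.155))
E
```

```text
time_s: 12.55
tcp_pos: [0.6437, 0.2032, 0.2578]
ee_rot: [[0.909, -0.417, 0.0], [-0.417, -0.909, 0.0], [0.0, -0.0, -1.0]]
wrist_force: [-0.1, -0.6, 0.2]
gripper_width: 0.999
[0.64402203 0.20318493 0.25787622] -114.6384139881832Traceback (most recent call last):
  File "<stdin>", line 5, in <module>
  File "m.py", line 6, in big
    c=max(cv2.findContours(M,cv2.RETR_EXTERNAL,cv2.CHAIN_APPROX_NONE)[0],key=cv2.contourArea); return c[:,0].astype(float)
ValueError: max() iterable argument is empty
```

View pics/g6.png

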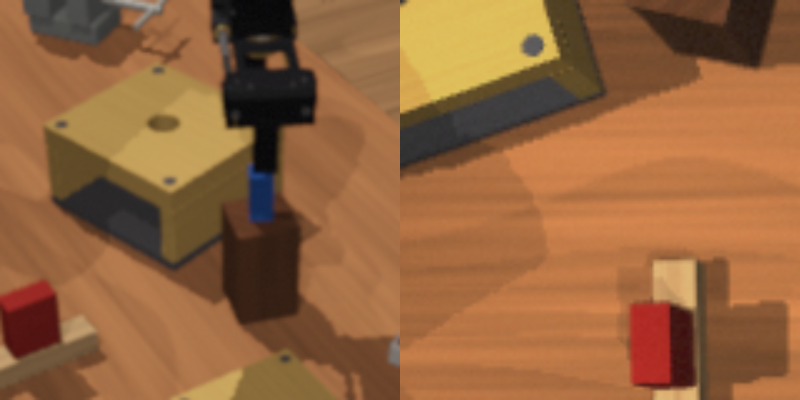

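The sweeper stands upright on the bench and the gripper is directly over the blue handle. I descend, grip and lift.

```bash
python3 -m inch '[{"hand":0,"slide":[0.1,0,-3],"yaw":0},{"hand":0,"slide":[0.1,0,-6],"yaw":0},{"hand":0,"slide":[0.1,0,-7.2],"yaw":0},{"hand":0,"slide":[0.1,0,-7.2],"yaw":0},{"hand":1,"slide":[0.1,0,-7.2],"yaw":0},{"hand":1,"slide":[0.1,0,-7.2],"yaw":0},{"hand":1,"slide":[0.1,0,-7.2],"yaw":0},{"hand":1,"slide":[0.1,0,-7.2],"yaw":0},{"hand":1,"slide":[0.1,0,-7.2],"yaw":0},{"hand":1,"slide":[0.1,0,-7.2],"yaw":0}]'
python3 -m inch '[{"hand":1,"slide":[0,0,0],"yaw":0},{"hand":1,"slide":[0,0,0],"yaw":0},{"hand":1,"slide":[0,0,0],"yaw":0},{"hand":1,"slide":[0,0,2],"yaw":0},{"hand":1,"slide":[0,0,5],"yaw":0},{"hand":1,"slide":[0,0,9],"yaw":0},{"hand":1,"slide":[0,0,13],"yaw":0},{"hand":1,"slide":[0,0,14],"yaw":0},{"hand":1,"slide":[0,0,14],"yaw":0}]'
```

```text
time_s: 13.9
tcp_pos: [0.6456, 0.2028, 0.1852]
ee_rot: [[0.909, -0.418, -0.0], [-0.418, -0.909, -0.0], [-0.0, 0.0, -1.0]]
wrist_force: [-0.4, -0.5, -0.3]
gripper_width: 0.402
time_s: 15.02
tcp_pos: [0.6453, 0.2028, 0.3249]
ee_rot: [[0.909, -0.418, -0.001], [-0.418, -0.909, 0.0], [-0.001, -0.0, -1.0]]
wrist_force: [-0.8, 0.7, -2.0]
gripper_width: 0.251
```

The rod is held with a 22 mm opening. I move it above the bore with the tip at about 0.10 m.

```bash
python3 -m inch '[{"hand":1,"slide":[-2,-4,0],"yaw":0},{"hand":1,"slide":[-4.5,-8.5,0],"yaw":0},{"hand":1,"slide":[-7,-13,0],"yaw":0},{"hand":1,"slide":[-9.5,-17.5,0],"yaw":0},{"hand":1,"slide":[-10.8,-20,0],"yaw":0},{"hand":1,"slide":[-11.1,-20.7,0],"yaw":0},{"hand":1,"slide":[-11.1,-20.7,-2],"yaw":0},{"hand":1,"slide":[-11.1,-20.7,-4.5],"yaw":0},{"hand":1,"slide":[-11.1,-20.7,-5.5],"yaw":0},{"hand":1,"slide":[-11.1,-20.7,-5.5],"yaw":0}]'
python3 -m inch '[{"hand":1,"slide":[0,0,0],"yaw":0},{"hand":1,"slide":[0,0,0],"yaw":0},{"hand":1,"slide":[0,0,0],"yaw":0}]'
python3 - <<'E'
from m import *
s=capture("side");t=capture("top")
cv2.imwrite("pics/g7.png",np.hstack([cv2.resize(s[150:270,290:410],(400,400),interpolation=cv2.INTER_CUBIC),cv2.resize(t[170:250,280:360],(400,400),interpolation=cv2.INTER_CUBIC)]))
q=sense();p=q["tcp_pos"];print(p,proj("side",[[p[0],p[1],p[2]-.17]]),proj("side",[[.5345,-.0045,.07]]))
E
```

```text
time_s: 16.27
tcp_pos: [0.5346, -0.0039, 0.2691]
ee_rot: [[0.909, -0.417, -0.003], [-0.417, -0.909, -0.001], [-0.002, 0.002, -1.0]]
wrist_force: [-0.6, -0.8, -1.4]
gripper_width: 0.247
time_s: 16.65
tcp_pos: [0.5348, -0.0041, 0.2708]
ee_rot: [[0.909, -0.418, 0.001], [-0.418, -0.909, 0.0], [0.001, -0.001, -1.0]]
wrist_force: [-0.4, 0.5, -1.0]
gripper_width: 0.253
[ 0.53467642 -0.0041322   0.27060667] [[347.23404035 215.60141162]] [[347.01819066 226.52209142]]
```

View pics/g7.png

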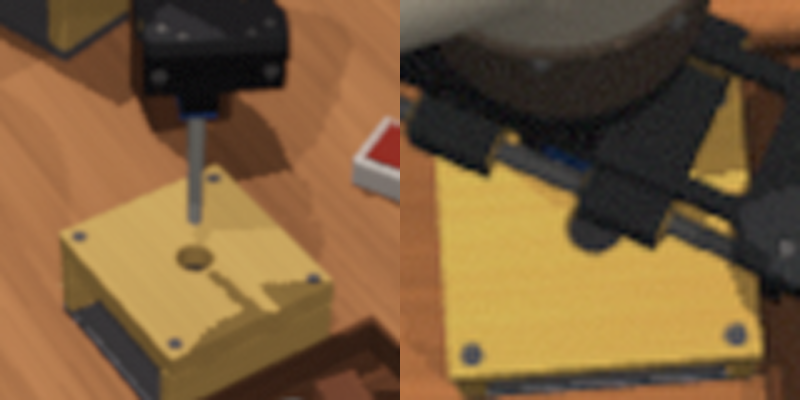

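In the side view the tip (348,216) lies on the bore's column (348.5,227), and the predicted positions agree to about 1 px. I lower to just above the plate and compare numerically.

```bash
python3 -m inch '[{"hand":1,"slide":[0,0,-1],"yaw":0},{"hand":1,"slide":[0,0,-2],"yaw":0},{"hand":1,"slide":[0,0,-2.3],"yaw":0},{"hand":1,"slide":[0,0,-2.3],"yaw":0},{"hand":1,"slide":[0,0,-2.3],"yaw":0}]'
python3 - <<'E'
from m import *
s=capture("side");q=sense();p=q["tcp_pos"];print(p)
a=np.linspace(0,6.28,60);C=np.c_[np.cos(a),np.sin(a),0*a]
tipc=proj("side",p-[0,0,.17]+.005*C);bo=proj("side",np.array([.5345,-.0045,.07])+.012*C)
print("pred tip",tipc.min(0),tipc.max(0),"bore",bo.min(0),bo.max(0))
im=cv2.resize(s[195:240,325:370],(585,585),interpolation=cv2.INTER_CUBIC)
for P,col in((tipc,(255,0,0)),(bo,(0,0,255))):
    cv2.polylines(im,[((P-[325,195]+.5)*13).astype(int)],True,col,1)
cv2.imwrite("pics/g8.png",im)
E
```

```text
time_s: 17.38
tcp_pos: [0.5348, -0.0041, 0.2475]
ee_rot: [[0.909, -0.417, 0.0], [-0.417, -0.909, -0.0], [0.0, -0.0, -1.0]]
wrist_force: [-0.2, -0.6, -1.6]
gripper_width: 0.249
[ 0.53484448 -0.00409795  0.24755178]
pred tip [344.70362558 222.05341785] [349.54100831 225.40112388] bore [341.23990378 222.52764597] [352.80289831 230.56964406]
```

View pics/g8.png

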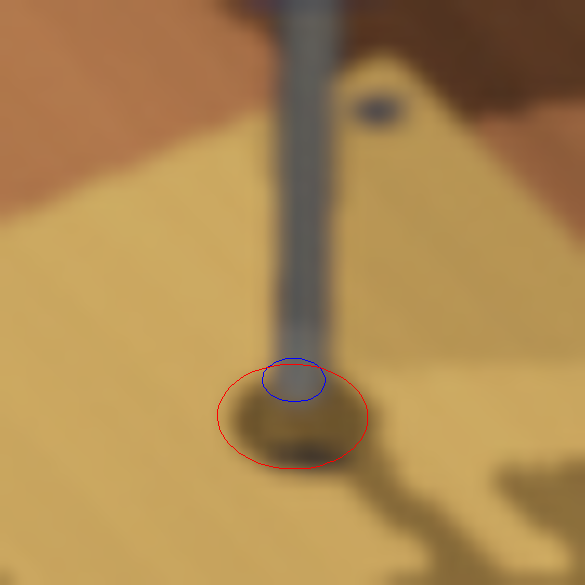

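The rod sits about 0.7 mm left of the bore axis, and in depth it matches. I apply a 0.5 mm correction and insert until the tip is at about 0.030 m.

```bash
python3 -m inch '[{"hand":1,"slide":[0.05,-0.05,0],"yaw":0},{"hand":1,"slide":[0.05,-0.05,0],"yaw":0},{"hand":1,"slide":[0.05,-0.05,-0.6],"yaw":0},{"hand":1,"slide":[0.05,-0.05,-1.3],"yaw":0},{"hand":1,"slide":[0.05,-0.05,-2.1],"yaw":0},{"hand":1,"slide":[0.05,-0.05,-2.9],"yaw":0},{"hand":1,"slide":[0.05,-0.05,-3.7],"yaw":0},{"hand":1,"slide":[0.05,-0.05,-4.4],"yaw":0},{"hand":1,"slide":[0.05,-0.05,-4.8],"yaw":0},{"hand":1,"slide":[0.05,-0.05,-4.8],"yaw":0}]'
python3 -m inch '[{"hand":1,"slide":[0,0,0],"yaw":0},{"hand":1,"slide":[0,0,0],"yaw":0},{"hand":1,"slide":[0,0,0],"yaw":0},{"hand":1,"slide":[0,0,0],"yaw":0}]'
python3 - <<'E'
from m import *
s=capture("side");t=capture("top");q=sense();print(q["tcp_pos"],q["wrist_force"],q["moment"],q["joint_velocities"])
cv2.imwrite("pics/g9.png",np.hstack([cv2.resize(s[180:300,290:410],(400,400),interpolation=cv2.INTER_CUBIC),cv2.resize(s[205:245,328:368],(400,400),interpolation=cv2.INTER_CUBIC)]))
E
```

```text
time_s: 18.68
tcp_pos: [0.5351, -0.0047, 0.199]
ee_rot: [[0.909, -0.418, -0.001], [-0.418, -0.909, -0.0], [-0.0, 0.0, -1.0]]
wrist_force: [0.1, -1.3, -0.8]
gripper_width: 0.25
time_s: 19.18
tcp_pos: [0.5351, -0.0046, 0.1993]
ee_rot: [[0.909, -0.418, 0.0], [-0.418, -0.909, 0.0], [0.0, -0.0, -1.0]]
wrist_force: [-0.5, -0.3, -1.2]
gripper_width: 0.244
[ 0.53511664 -0.00464744  0.19931247] [-0.33691454 -0.61808934 -1.64721096] [0.01143383 0.0117134  0.02983143] [-0.08823611  0.13383985  0.06962649 -0.003821    0.04442861 -0.00092116]
```

View pics/g9.png

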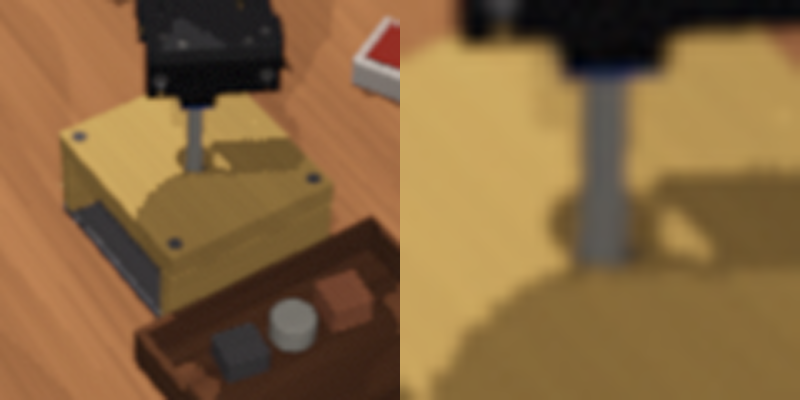

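The rod stands in the bore at column 603, against a bore centre of about 604 in the zoom. The force is steady at the rod's weight, the scraps are in the tray, and the tip is at about 0.029 m. I hand in.

```bash
python3 -c "from station import finish_job; print(finish_job())"
```

```text
the job is handed in; nothing more can be done
None
```

I swept the three scraps into the tray and put the sweeper down upright on open bench. The probe rod is now held upright through the bore. The job was handed in at about 19 s of the 61 s allowed; no verdict was reported.

My last checks:
- **Centring:** In the last side picture the rod is centred across the bore to within a fraction of a millimetre. Along the camera's viewing direction, centring rests on the look just above the plate, which agreed to about 1 mm.
- **Tip height:** About 29 mm, worked out from the grip height. The tip itself was hidden under the plate, so I did not see it.
- **Rod contact:** The wrist force stayed at roughly the rod's weight, with no sign of contact with the holder.
- **Scraps:** All three lie inside the tray in the last picture.
- **Bystanders:** I took no final measurement of the dish, cone or rouge block. No move went near the dish or the cone. The gripper passed closer to the rouge block, which still stood beside the holder in the last picture.

One check disagreed. The side-only mask for the bore was about 5 mm off the top view, because it caught the shaded bore wall. I used the top-view position and confirmed it with the overlay above the plate.

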